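Free the seized arm of a slide press

ROBOT

A 7-joint arm with a two-finger parallel gripper is mounted at the origin on the work surface. World frame = base frame: x ahead of the robot, y to its left, z up, the work surface at z = 0. Lengths are in mm, angles in rad, forces in N, time in s.
With the tool pointing down it reaches from about 400 to 850 mm from the base axis. Payload 10.4 kg.
Tool frame: the origin (TCP) lies midway between the tips of the shut fingers; the grasp point (between the pads) lies 19 mm behind it; z points along the fingers, y is the direction in which the jaws open and shut (so a half turn about z gives the same grasp; the last joint's range is limited). The gripper opens to 85 mm and grips with 20 to 120 N. Pads are 22 mm wide; open, the fingers measure 114 mm over their backs; the gripper's body (76 mm by 85 mm) begins 54 mm behind the grasp point. The pads swing forward as they close: fully open they stand 13 mm farther back than shut.
Start: joints at [-1.335, 0.332, -0.065, 1.46, 0.022, 1.35, -0.088], TCP at [159.936, 604.212, 231.338] pointing down, gripper open.
Joint ranges: [-2.6, 2.6], [-0.5, 2.12], [-1.47, 1.34], [0.16, 2.42], [-1.27, 4.41], [0.06, 2.06], [-2.6, 2.6]. Speed limits (rad/s): [2.22, 2.22, 2.79, 2.79, 3.14, 3.14, 3.14].

INTERFACE

Orientations are given as a unit quaternion [x, y, z, w].
In Python, from bench import get_obs, camera, env gives the robot as it stands.
- The arm moves only by the tool send_rows, never from a script. Its arguments are lists of equal length, an entry for each row: "offset": the shift along the tool's x, y, z in cm, a list of three; "twist": the turn about the tool's z in degrees. In form: {"offset": [[dx, dy, dz], ...], "twist": [twist, ...]}. A call has exactly 10 rows; each row is the pose to reach, as a shift and turn from the pose commanded when the call began, along the tool's axes at that moment; what a row does not reach only later rows make up. A row lasts 1/8 s, in which the tool goes at most 62.5 mm and 10.7 degrees, less where a joint would pass 70% of its speed; a pose out of reach is approached as far as the arm can. A call with a gripper value outside its range is refused whole. "claw" is the opening, from 0 (shut) to 1 (fully open), set as the call begins (left out, the last holds). The fingers move at their own pace and stop on an object; "squeeze" is the grip in N (left out, the last holds). Time passes only in rows, so rows that repeat a pose let the fingers close, or fill a call up. It gives the time, the measured TCP pose, the force and the opening at its end, in the units of the state.
- get_obs(): the state, without advancing time (a new reading comes with each control period).
- camera(name): name is "scene" or "side" or "wrist"; returns a dict with "pixels" (480x640x3 uint8, blue, green, red), "z_map" (480x640 float32, mm along the optical axis (not along the pixel's ray), 0 where there is no reading), "fx", "fy", "cx", "cy" (pixels), "extrinsics" (4x4, takes a point from world to camera coordinates); the wrist camera has in their place "T_tool_cam" (4x4, takes a point from camera to tool coordinates, whose origin is the TCP and whose axes are the flange's). Camera axes: x right, y down, z forward; pixel columns grow to the right and rows downward; lengths in mm; the calibration is good to about 2 mm. A picture is of the moment at which its call begins: read the wrist's pose just before it.
- env.hand_in(): hands the job in, once; it reports no verdict.
The state is a dict: "time": time; "q": joint angles; "qvel": joint speeds; "tau": joint torques, N m; "ee_pos": TCP position; "orientation": TCP orientation; "wrist_force": force on the tool from outside, world axes, zero at the start; "torque": the same for the moment, N m; "opening": finger opening in mm.
Only numpy, scipy, OpenCV 4.12 (cv2) and the standard library are available. Lean on these libraries where they do the work, as an engineer would, in place of code of your own. Each camera call takes 0.05 s, during which the arm holds its last target.

TASK

The hinge pin of the small slide press has seized. Take the slim pin punch from its cradle, drive the pin out with it from the headless side as far as it will go (touch the pin with the punch only), and lay the punch back in the cradle it came from. Then lift the freed arm out by its black tab and set it down on its underside in the middle of the black slide board, lengthwise, leaving everything else where it is.

Things in the scene. Friction and masses are not known exactly. Their poses are not given: they have to be found in the camera images.
- press: small slide press fixed to the table: base 200 x 100 x 12 mm; pedestal 70 mm wide, x -147 to +28 mm, top at 40 mm; clevis of two cheeks (34 mm along x) from z 40 to 84, inner faces at y = +-12, outer at +-32 mm, bored 13 mm wide. The hinge axis is the press's y axis, 60 mm above the table. Origin on the table under the hinge axis; the pedestal and arm run to -x.
- bore (a point): mouth of the bore on the outer face of the press's +y cheek (0, +32, 60 mm in the press frame): the pin's headless end sits about 14 to 17 mm deep inside it, so this is where the punch enters, moving along the press's -y. Axes as the press.
- hinge_pin (a joint): metres the seized 11 mm steel pin has been driven to the press's -y: 0 to 0.003 at start, captive stop at 0.034; from 0.029 it is clear of the arm's eye. Its 20 mm head is outside the -y cheek; its headless end is at press y = 18 mm minus this value. Needs a steady push of about 10 N plus 60 N per m/s; stays where left. Noisy to 1.5 mm.
- press_arm: loose steel arm on the pedestal, 0.25 kg: bar 18 wide, 22 high; eye (16 thick, 36 high, 14 mm hole 20 mm up) at x = +60 between the cheeks; rubber foot 32 x 50 x 10 at x = -70; black tab at x = 0, 30 along x, 16 along y, z 22 to 70. Origin on its underside below the tab; starts 60 mm to -x of the hinge axis, 40 mm up, parallel to the press. Raise 45 mm to clear the cheeks.
- tab_grip (a point): place to grip the arm: centre of the black tab, 52 mm above the arm's underside. Axes as press_arm; pinch along y (16 mm).
- punch: pin punch, dark steel, 0.12 kg: square body 14 x 14 x 90 mm and a long slim nose 6 mm in diameter and 60 mm long. Origin at the centre of the square body; the nose points to +x, the tip at x = +105 mm. Lies level in cradle_a at the start.
- punch_tip (a point): flat end of the punch's slim nose, 105 mm from the body centre along +x of the punch.
- cradle_a: white tool cradle fixed to the table, the punch's own: base 90 x 44 x 6 mm with two forks at x = +34 and -34 mm (each 10 mm thick along x, 32 mm wide), seats 33 mm above the table, prongs up to 47 mm, 20 mm apart inside. Origin on the table under the centre; a tool lies along its x with its axis 40 mm above the table. Free between the forks for the fingers.
- cradle_b: identical cradle that holds the blunt drift (the two cradles may change places).
- board: flat black slide board fixed on the table, 240 mm along x, 170 mm along y, top 8 mm above the table. Low 4 mm rims only along its two short ends (look only). Origin on the table under its centre.
- drift: blunt drift (decoy): the same square steel body as the punch, 14 x 14 x 90 mm, but with a short thick round nose 14 mm in diameter and 30 mm long, too fat for the bore. Lies in cradle_b. Origin at the centre of the square body, nose towards +x. Leave it alone.
- spray_can: blue spray can standing upright, 52 mm diameter, 180 mm tall; origin under its centre. Leave alone.
- stain_bottle: amber stain bottle, 54 mm diameter, 110 mm tall; origin under its centre. Leave alone.
- slide_box: flat white slide box with grey lid, 87 x 62 x 28 mm; origin under its centre. Leave alone.
- pencil_cup: white cup, 64 mm diameter at the rim, 75 mm tall; origin under its centre. Leave alone.
- mount_jar: small glass jar, 48 mm diameter, 50 mm tall; origin under its centre. Leave alone.
- screwdriver: screwdriver with black handle lying on the table, 170 mm long, handle about 30 mm thick at most. Leave alone.

How it is judged (in metres and radians):
On the way, in this order (a step that is already met when the one before it is completed fails the run):
1. the punch, in the bore from the headless side, has started the pin (value of joint hinge_pin above 0.006 m and contact force between punch and hinge_pin above 1 N and y of punch_tip in the frame of press below 0.024 m), for 0.02 s.
2. the pin is driven clear of the arm's eye, with the punch's nose in the bore behind it (value of joint hinge_pin above 0.029 m and y of punch_tip in the frame of press below 0 m), for 0.1 s.
3. the arm is lifted out of the clevis (z of press_arm in the frame of press above 0.085 m), for 0.1 s.
At the end, for the whole second after the job is handed in: Pin at least 28 mm driven out; arm upright (0.1 rad) on the board, origin within 45 mm lengthwise and 50 mm crosswise of its centre, lengthwise within 0.4 rad; punch seated in cradle_a, either way round, body centre within 18 mm of the cradle's lengthwise; both at rest (value of joint hinge_pin above 0.028 m and x of press_arm in the frame of board between -0.045 and 0.045 m and y of press_arm in the frame of board between -0.05 and 0.05 m and z of press_arm in the frame of board between 0.004 and 0.012 m and angle between press_arm's own z axis and vertical below 0.1 rad and angle between the x axis of press_arm and the x axis of board, either way round below 0.4 rad and linear speed of each of press_arm, punch below 0.02 m/s and x of punch in the frame of cradle_a between -0.018 and 0.018 m and y of punch in the frame of cradle_a between -0.006 and 0.006 m and z of punch in the frame of cradle_a between 0.036 and 0.044 m and angle between the x axis of punch and the x axis of cradle_a, either way round below 0.15 rad); the robot touches nothing.
It fails at once if the fingers push or pull the pin (contact force between the fingers and hinge_pin above 1.5 N).
It fails at once if a bystander or the blunt drift is shifted by more than 25 mm (distance of any of drift, spray_can, stain_bottle, slide_box, pencil_cup, mount_jar, screwdriver from where it was at the start of the episode above 0.025 m).
It also fails if it takes over 70 s, if anything falls off the work surface, if the arm or the gripper's body presses on something with over 40 N, if the wrist force passes 120 N, or if a joint passes its speed limit or range.

## Working session

There is one attempt and no reset: what is moved stays moved. The work goes in short steps, Python scripts to look and compute and a tool call to move; the robot and the scene stay as the last step left them, time stands still between calls to the robot, and variables do not carry over. Pictures are saved under pics/ and viewed, and the job is handed in when it is done.

Besides the shell and the picture viewer there is one more tool, called after ">>>" in YAML: its name, and indented under it one key for each argument. send_rows: Moves the arm, as the interface text tells. Its arguments: {"type":"object","properties":{"offset":{"type":"array"},"twist":{"type":"array"},"claw":{"type":"number"},"squeeze":{"type":"number"}},"required":["offset","twist"]}

```bash
ls; mkdir -p pics
python3 - <<'E'
from bench import get_obs,camera
import cv2,numpy as np
o=get_obs();print({k:np.round(v,3).tolist() for k,v in o.items()})
for n in ['scene','side','wrist']:
    c=camera(n);cv2.imwrite(f'pics/{n}0.png',c['pixels']);np.savez(f'{n}0.npz',**c)
    print(n,c['fx'],c['fy'],c['cx'],c['cy'],np.round(c.get('extrinsics',c.get('T_tool_cam')),3).tolist())
E
```

```text
pics
{'time': 0.0, 'q': [-1.335, 0.333, -0.065, 1.461, 0.022, 1.35, -0.089], 'qvel': [0.0, -0.001, 0.0, 0.002, -0.001, 0.0, -0.001], 'tau': [-0.001, -62.544, 0.049, -39.161, 0.016, 0.01, 0.0], 'ee_pos': [159.841, 603.805, 230.49], 'orientation': [0.129, 0.992, -0.001, -0.0], 'wrist_force': [0.182, -0.738, -0.325], 'torque': [0.016, -0.011, 0.034], 'opening': 85.49}
scene 478.12099627115253 478.12099627115253 313.29502606131433 243.0821574337822 [[-0.345, 0.938, 0.009, 165.447], [0.798, 0.299, -0.524, -404.285], [-0.494, -0.173, -0.852, 1408.807], [0.0, 0.0, 0.0, 1.0]]
side 460.15025435606094 460.15025435606094 321.75160370455416 236.69818152547606 [[-0.788, -0.615, 0.001, 442.58], [-0.467, 0.598, -0.652, 319.156], [0.4, -0.514, -0.759, 761.046], [0.0, 0.0, 0.0, 1.0]]
wrist 352.35438929034854 352.35438929034854 319.79127886451124 244.60430647133643 [[0.0, -0.959, -0.283, 72.332], [1.0, 0.0, 0.0, 1.298], [-0.0, -0.283, 0.959, -141.542], [0.0, 0.0, 0.0, 1.0]]
```

View pics/scene0.png

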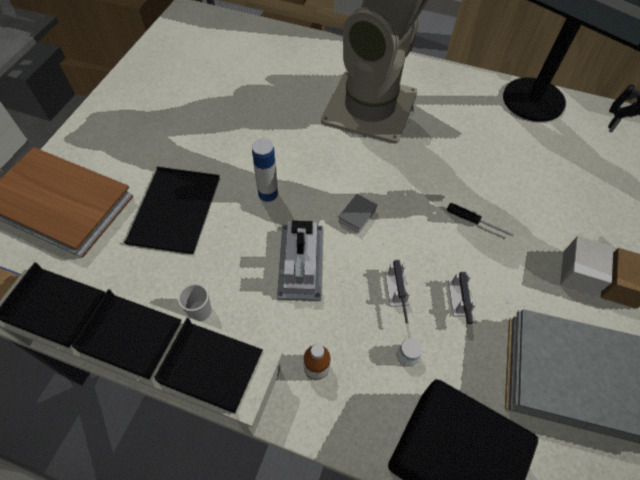

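View pics/side0.png

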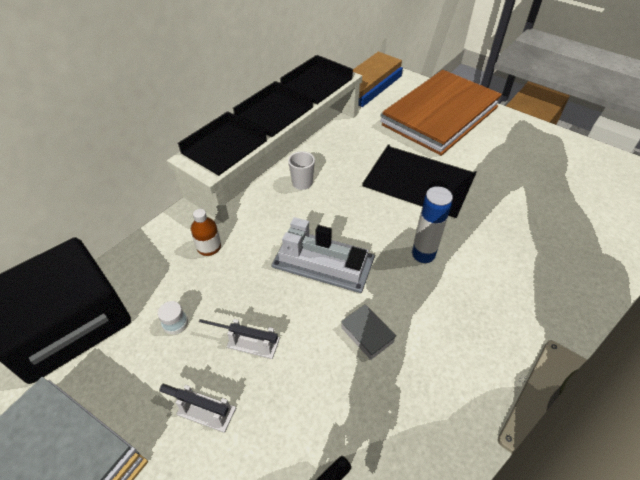

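View pics/wrist0.png

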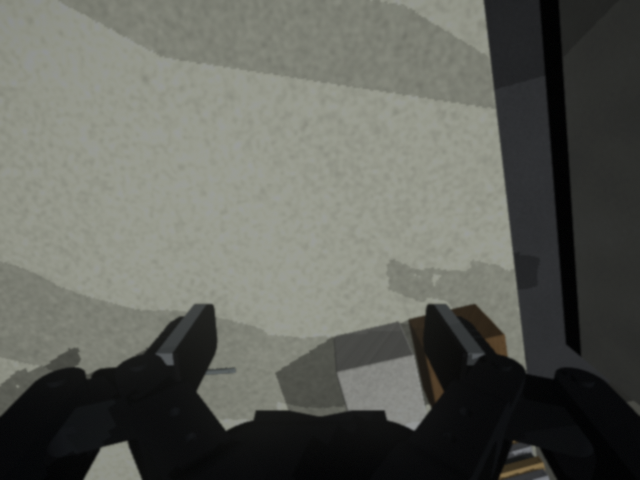

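The scene view shows the press at about (301,260), the black board at (175,210), the slim-nosed punch at (400,285) and the drift at (463,295). I'll take a closer look at these and measure them.

```bash
cat > h.py <<'E'
import numpy as np,cv2
def cloud(c,T=None):
    z=c['z_map'].astype(float);v,u=np.mgrid[0:480,0:640]
    P=np.stack([(u-c['cx'])/c['fx']*z,(v-c['cy'])/c['fy']*z,z],-1)
    if T is None: T=np.linalg.inv(c['extrinsics'])
    W=P@T[:3,:3].T+T[:3,3]; W[z==0]=np.nan
    return W
def ray(c,u,v,h,T=None):
    if T is None: T=np.linalg.inv(c['extrinsics'])
    d=T[:3,:3]@np.array([(u-c['cx'])/c['fx'],(v-c['cy'])/c['fy'],1.]);o=T[:3,3]
    return o+d*(h-o[2])/d[2]
def proj(c,p,E=None):
    E=c['extrinsics'] if E is None else E
    q=E[:3,:3]@np.asarray(p,float)+E[:3,3];return c['fx']*q[0]/q[2]+c['cx'],c['fy']*q[1]/q[2]+c['cy']
E
python3 - <<'E'
from h import *
c=dict(np.load('scene0.npz'));s=dict(np.load('side0.npz'))
W=cloud(c);S=cloud(s)
for n,(u,v) in dict(press=(301,280),board=(175,210),punch=(400,285),drift=(463,295),can=(262,150),bottle=(318,352),cup=(194,300),jar=(410,346),box=(358,208),sd=(465,213)).items(): print(n,np.round(W[v,u]))
for n,(u,v) in dict(board=(420,180),punch=(250,332),tab=(323,235)).items(): print('side',n,np.round(S[v,u]))
cv2.imwrite('pics/a.png',cv2.resize(c['pixels'][200:340,250:490],None,fx=3.3,fy=3.3,interpolation=3))
cv2.imwrite('pics/b.png',cv2.resize(s['pixels'][180:440,150:400],None,fx=2.3,fy=2.3,interpolation=3))
E
```

```text
press [635.  28.  59.]
board [ 538. -348.    7.]
punch [566. 234.  48.]
drift [541. 368.  48.]
can [ 415. -149.  177.]
bottle [791. 123. 111.]
cup [ 744. -184.   16.]
jar [694. 288.  50.]
box [386.  83.  29.]
sd [302. 335.  21.]
side board [ 525. -350.    9.]
side punch [545. 230.  48.]
side tab [555.   4. 101.]
```

View pics/a.png

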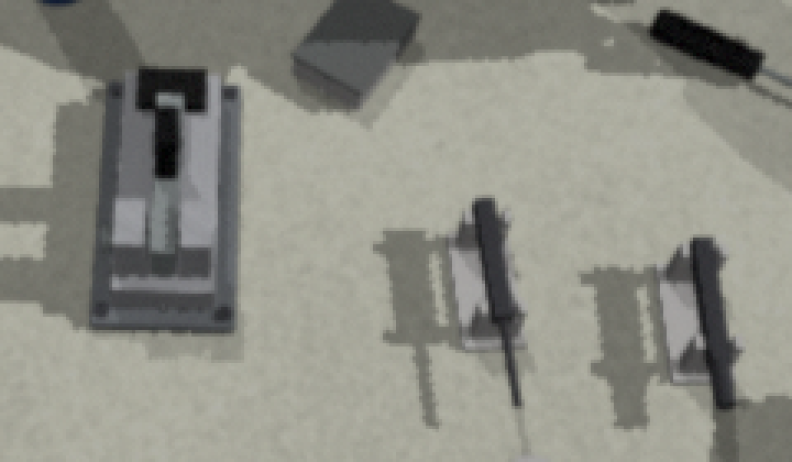

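View pics/b.png

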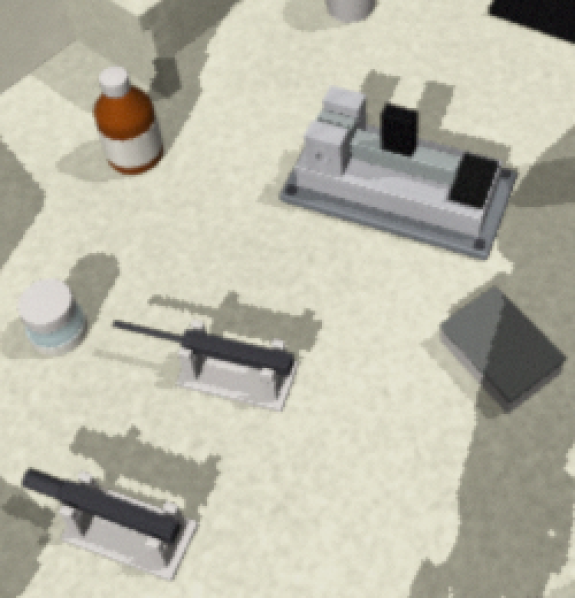

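The punch lies in the cradle nearer the press, nose towards world +x. In pics/b.png its thin nose is at (115,325) and the drift's fat nose is at (30,480). The press hinge is also at its +x end. Next I'll fit poses.

```bash
cat > fit.py <<'E'
from h import *
def rect(P):
    r=cv2.minAreaRect(P[:,:2].astype(np.float32));return r
def run(n,W,px):
    g=px.astype(int)
    def sel(x0,x1,y0,y1,z0,z1):
        return (W[...,0]>x0)&(W[...,0]<x1)&(W[...,1]>y0)&(W[...,1]<y1)&(W[...,2]>z0)&(W[...,2]<z1)
    m=sel(450,720,-80,110,8.5,15); print(n,'base',m.sum(),rect(W[m]))
    m=sel(450,720,-80,110,80,88); print(n,'cheektop',m.sum(),rect(W[m]),W[m].mean(0))
    m=sel(450,720,-80,110,95,118)&(g.max(-1)<60); print(n,'tab',m.sum(),rect(W[m]),W[m].mean(0))
    m=sel(400,700,-480,-220,3,14)&(g.max(-1)<60); print(n,'board',m.sum(),rect(W[m]),W[m][:,2].mean())
    for nm,y0,y1 in (('punch',170,290),('drift',310,430)):
        m=sel(440,700,y0,y1,28,60)&(g.max(-1)<90); P=W[m]; c=P.mean(0);U=np.linalg.svd(P[:,:2]-c[:2])[2][0];U*=np.sign(U[0]);t=(P[:,:2]-c[:2])@U
        print(n,nm,m.sum(),c,'yaw',np.degrees(np.arctan2(U[1],U[0])),'ends',c[:2]+U*t.min(),c[:2]+U*t.max(),np.percentile(P[:,2],[5,50,95]))
        m=sel(440,700,y0,y1,3.,8.5); print(n,nm,'cradle base',m.sum(),rect(W[m]))
E
python3 - <<'E'
from fit import *
np.set_printoptions(precision=1,suppress=True)
for n in('scene','side'):
    c=dict(np.load(n+'0.npz'));run(n,cloud(c),c['pixels'])
E
```

```text
scene base 865 ((564.572998046875, -0.0190277099609375), (198.94601440429688, 99.4040756225586), 18.405576705932617)
scene cheektop 273 ((597.7156982421875, 10.720603942871094), (83.49950408935547, 63.904945373535156), 19.10255241394043) [618.2  19.1  82.8]
scene tab 98 ((565.3067626953125, -0.2308826446533203), (31.164226531982422, 13.179204940795898), 20.85051727294922) [567.3   0.6 107.3]
scene board 5208 ((532.4017333984375, -353.6335754394531), (244.05569458007812, 172.26654052734375), 11.12799072265625) 6.924104348122244
scene punch 370 [561.6 232.5  43. ] yaw 23.838208495999538 ends [505.1 207.5] [642.5 268.2] [32.8 44.1 48.4]
scene punch cradle base 288 ((569.7876586914062, 231.62686157226562), (257.76776123046875, 113.23814392089844), 5.28520393371582)
scene drift 434 [540.7 373.7  42.9] yaw 19.11229300753355 ends [484. 354.] [598.1 393.6] [32.6 44.3 47.9]
scene drift cradle base 284 ((569.0882568359375, 373.7720031738281), (254.13487243652344, 110.06420135498047), 0.8995204567909241)
side base 893 ((559.0741577148438, 1.5347671508789062), (201.41099548339844, 99.55231475830
[... 205 characters left out ...]
525024414), (27.681562423706055, 15.865594863891602), 19.85611343383789) [557.3   1.  106.3]
side board 3800 ((528.681884765625, -354.6162109375), (238.37252807617188, 171.2164764404297), 11.119661331176758) 9.064840372350936
side punch 502 [550.9 231.3  44.9] yaw 22.73950529319214 ends [501.3 210.5] [676.2 283.8] [37.2 46.2 48.9]
side punch cradle base 681 ((567.8604125976562, 229.94119262695312), (252.59449768066406, 117.79505157470703), 0.8590796589851379)
side drift 697 [530.5 373.2  45.4] yaw 18.744799419037836 ends [479.3 355.8] [592.3 394.2] [37.1 46.3 48.8]
side drift cradle base 777 ((570.1244506835938, 368.7013854980469), (256.4705810546875, 117.1279067993164), 0.43069568276405334)
```

>>> send_rows:
  offset:
    - [-5, -3, 0.5]
    - [-10, -6, 1]
    - [-16, -9, 2]
    - [-22, -12.5, 3]
    - [-28, -16, 4]
    - [-34, -19.5, 5]
    - [-39, -22.5, 6]
    - [-43, -24.5, 6]
    - [-46.8, -26.6, 6]
    - [-46.8, -26.6, 6]
  twist: [-4, -8, -13, -18, -23, -28, -33, -38, -38, -38]

```text
time: 1.4
ee_pos: [546.9, 222.6, 170.8]
orientation: [-0.197, 0.98, -0.001, 0.0]
wrist_force: [-0.5, 0.2, -0.6]
opening: 85.3
```

```bash
cat >> h.py <<'E'
def Ttool(o):
    from scipy.spatial.transform import Rotation as R
    T=np.eye(4);T[:3,:3]=R.from_quat(o['orientation']).as_matrix();T[:3,3]=o['ee_pos'];return T
def delta(o,tgt,head=None):
    T=Ttool(o);d=T[:3,:3].T@(np.array(tgt)-T[:3,3]);h=np.degrees(np.arctan2(T[1,0],T[0,0]))
    tw=None if head is None else -((head-h+180)%360-180)
    print('offset cm',np.round(d/10,2),'head',round(h,2),'twist',tw, 'pos',np.round(T[:3,3],1))
E
cat > look.py <<'E'
import sys
from bench import get_obs,camera
from h import *
np.set_printoptions(precision=2,suppress=True)
n,tag=sys.argv[1:3]
o=get_obs();c=camera(n)
np.savez(f'{tag}.npz',**c,Tt=Ttool(o));cv2.imwrite(f'pics/{tag}.png',c['pixels'])
print(o['time'],o['ee_pos'],o['opening'],o['wrist_force'],'q',o['q'])
E
python3 look.py wrist w1
```

```text
1.4 [546.86 222.57 170.84] 85.264635706999 [-0.52  0.18 -0.56] q [-0.64  0.29  0.21  1.65 -0.06  1.21  1.55]
```

View pics/w1.png

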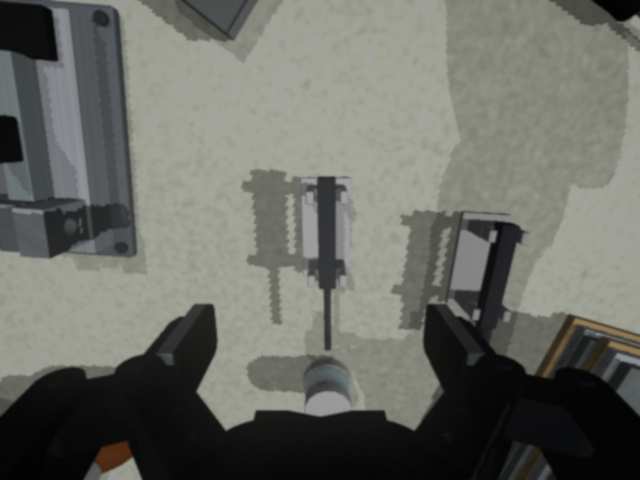

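The wrist view shows the punch body from (327,178) to (327,288), its tip at (328,348), and the jar just beyond the tip.

Run:
```python
from h import *
np.set_printoptions(precision=1,suppress=True)
c=dict(np.load('w1.npz'));T=c['Tt']@c['T_tool_cam']
g=c['pixels'].astype(int).max(-1)
W=cloud(c,T)
print('z check',W[230,327],W[100,300],W[230,310], 'base press',W[150,120])
m=np.zeros((480,640),bool);m[170:352,300:350]=True;m&=(g<75)
for r in (180,190,200,210,220,230,240,250,260,270,280,286,290,300,320,340,346,350):
    x=np.where(m[r])[0]
    if len(x): print(r,x.min(),x.max(),ray(c,(x.min()+x.max())/2,r,47 if r<288 else 40,T)[:2])
for z,y0,y1 in ((47,170,290),):
    pass
# body yaw
rs=[r for r in range(185,284)]
P=[]
for r in rs:
    x=np.where(m[r])[0]; x=x[np.abs(x-327)<12]; P.append(ray(c,(x.min()+x.max())/2,r,47,T)[:2])
P=np.array(P);vx,vy,x0,y0=cv2.fitLine(P.astype(np.float32),cv2.DIST_HUBER,0,.01,.01).ravel();print('yaw',np.degrees(np.arctan2(vy,vx))%180,x0,y0)
# cradle base
S=(W[...,0]>480)&(W[...,0]<620)&(W[...,1]>190)&(W[...,1]<270)
```

```text
z check [540.3 227.1  44.1] [457.  168.1  -2.2] [555.1 217.5   4.3] base press [551.4  46.2  10.9]
180 318 334 [504.7 211. ]
190 317 336 [511.3 214.3]
200 317 335 [518.4 216.9]
210 318 334 [525.5 219.9]
220 319 334 [532.5 223.3]
230 319 334 [539.8 226.4]
240 319 334 [547.2 229.5]
250 319 334 [554.8 232.8]
260 311 342 [562.4 236. ]
270 310 343 [570.2 239.3]
280 319 334 [578.1 242.7]
286 320 334 [582.8 245.2]
290 324 329 [589.  247.5]
300 325 329 [597.3 251.5]
320 325 329 [614.6 258.8]
340 325 329 [632.5 266.5]
346 325 329 [638.  268.8]
yaw 23.281729 530.35364 222.28055
```

Run:
```python
from bench import get_obs
from h import *
delta(get_obs(),[543.5,228,21],203.3)
```

```text
offset cm [ 0.04  0.32 14.99] head -157.04 twist -0.3443044379858975 pos [545.2 225.3 170.9]
```

>>> send_rows:
  offset:
    - [0, 0.1, 2]
    - [0, 0.1, 4.5]
    - [0, 0.1, 7]
    - [0, 0.1, 9.5]
    - [0, 0.1, 11.5]
    - [0, 0.1, 13]
    - [0, 0.1, 14.2]
    - [0, 0.1, 15]
    - [0, 0.1, 15]
    - [0, 0.1, 15]
  twist: [0, 0, 0, 0, 0, 0, 0, 0, 0, 0]
  claw: 0.6

```text
time: 2.7
ee_pos: [544.3, 228.4, 21.9]
orientation: [-0.201, 0.98, 0.0, 0.0]
wrist_force: [0.1, 0.1, 0.3]
opening: 51.4
```

```bash
python3 look.py wrist w2
python3 - <<'E'
from bench import get_obs
from h import *
delta(get_obs(),[543.5,228,21],203.3)
E
```

```text
2.7 [544.29 228.35  21.86] 51.44712309312934 [0.15 0.13 0.29] q [-0.62  0.46  0.18  1.77 -0.1   0.92  1.58]
offset cm [ 0.09 -0.01  0.09] head -156.84 twist -0.1355014021576153 pos [544.3 228.4  21.9]
```

View pics/w2.png

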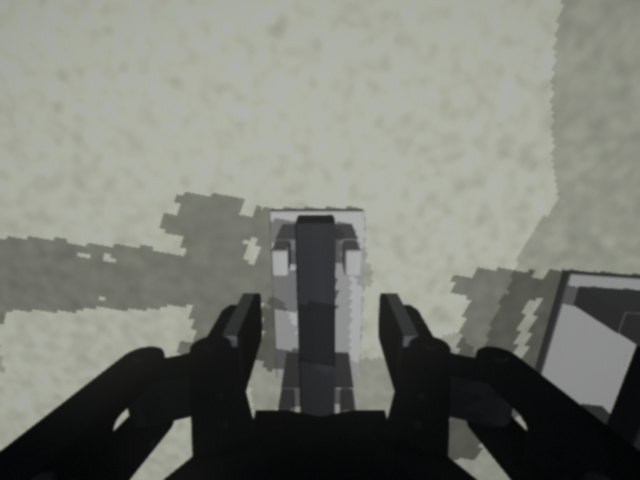

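The fingers are centred on the punch body, at u≈317 between the pads at 250 and 390, and sit between the forks. I'll close now.

>>> send_rows:
  offset:
    - [0, 0, 0]
    - [0, 0, 0]
    - [0, 0, 0]
    - [0, 0, 0]
    - [0, 0, 0]
    - [0, 0, 0]
    - [0, 0, 0]
    - [0, 0, -0.5]
    - [0, 0, -1.5]
    - [0, 0, -3]
  twist: [0, 0, 0, 0, 0, 0, 0, 0, 0, 0]
  claw: 0
  squeeze: 100

```text
time: 4.0
ee_pos: [543.7, 228.1, 51.9]
orientation: [-0.201, 0.98, -0.0, -0.0]
wrist_force: [0.5, -0.1, -1.3]
opening: 12.0
```

>>> send_rows:
  offset:
    - [0, 0, -2.5]
    - [0, 0, -5]
    - [0, -0.5, -6]
    - [0, -1, -6]
    - [0, -1.7, -6]
    - [0.1, -2.4, -6]
    - [0.1, -3.1, -6]
    - [0.1, -3.8, -6]
    - [0.1, -4.3, -6]
    - [0.1, -4.3, -6]
  twist: [0, 9, 19, 29, 39, 49, 59, 69, 79, 88]

```text
time: 5.25
ee_pos: [560.2, 187.9, 112.4]
orientation: [0.539, 0.843, 0.0, 0.0]
wrist_force: [-1.0, 0.0, -1.5]
opening: 12.1
```

>>> send_rows:
  offset:
    - [0, 0, 0]
    - [0, 0, 0.5]
    - [0, 0, 1]
    - [0, 0, 1]
    - [0, 0, 1]
    - [0, 0, 1]
    - [0, 0, 1]
    - [0, 0, 1]
    - [0, 0, 1]
    - [0, 0, 1]
  twist: [4, 5.8, 5.8, 5.8, 5.8, 5.8, 5.8, 5.8, 5.8, 5.8]

```text
time: 6.5
ee_pos: [559.9, 188.3, 101.3]
orientation: [0.578, 0.816, 0.0, -0.0]
wrist_force: [0.1, -0.3, -0.3]
opening: 12.5
```

```bash
python3 look.py wrist w3; python3 look.py scene s3; python3 look.py side d3
python3 - <<'E'
from h import *
c=cv2.imread('pics/s3.png');cv2.imwrite('pics/s3z.png',cv2.resize(c[200:320,250:450],None,fx=4,fy=4,interpolation=3))
c=cv2.imread('pics/d3.png');cv2.imwrite('pics/d3z.png',cv2.resize(c[200:380,180:400],None,fx=3.3,fy=3.3,interpolation=3))
E
```

```text
6.5 [559.88 188.31 101.3 ] 12.481322921880167 [ 0.09 -0.25 -0.25] q [-0.79  0.39  0.48  1.73 -0.2   1.07  0.09]
6.55 [559.88 188.29 101.3 ] 12.302058396507192 [-0.63  0.09 -2.12] q [-0.79  0.39  0.48  1.73 -0.2   1.07  0.09]
6.6 [559.88 188.33 101.31] 11.861574983747431 [ 0.65  1.04 -1.41] q [-0.79  0.39  0.48  1.73 -0.2   1.07  0.09]
```

View pics/w3.png

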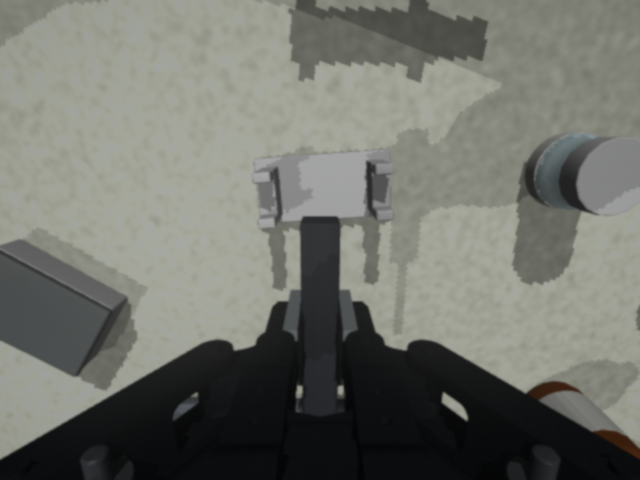

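View pics/s3z.png

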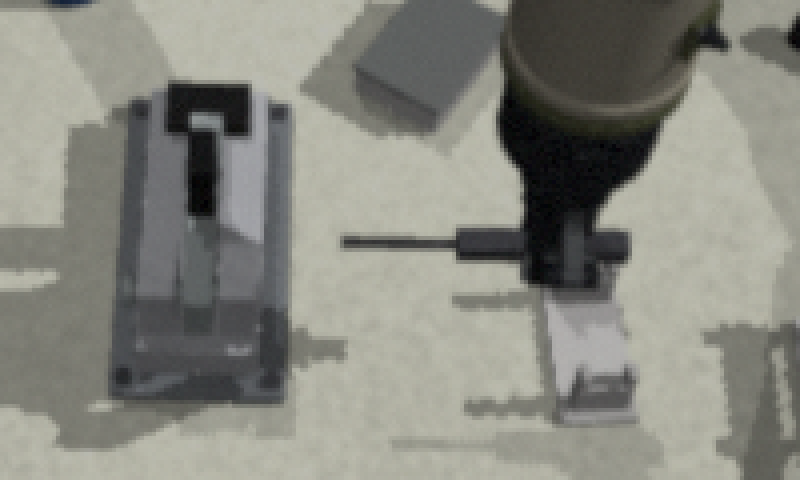

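View pics/d3z.png

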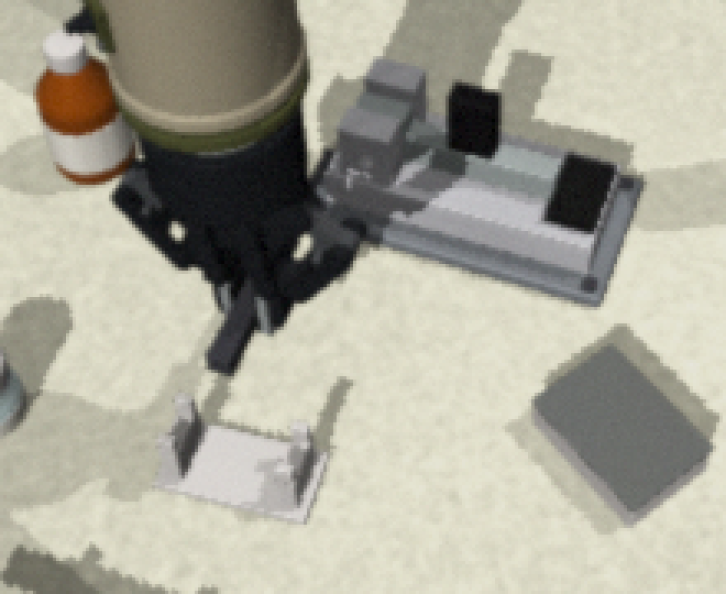

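The punch is held level, with its tip at scene pixel (335,260). The bore is visible in w1 near (70,226) and in the side view near (288,248), so I'll enlarge both.

Run:
```python
from h import *
c=cv2.imread('pics/w1.png');cv2.imwrite('pics/w1z.png',cv2.resize(c[180:270,0:150],None,fx=5.3,fy=5.3,interpolation=2))
c=cv2.imread('pics/side0.png');cv2.imwrite('pics/side0z.png',cv2.resize(c[210:295,265:385],None,fx=6.5,fy=6.5,interpolation=2))
```

```text
(no output)
```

View pics/w1z.png

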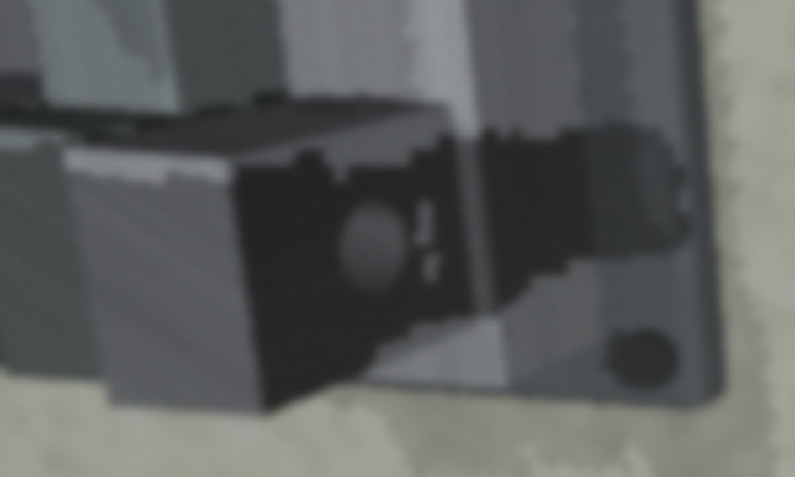

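View pics/side0z.png

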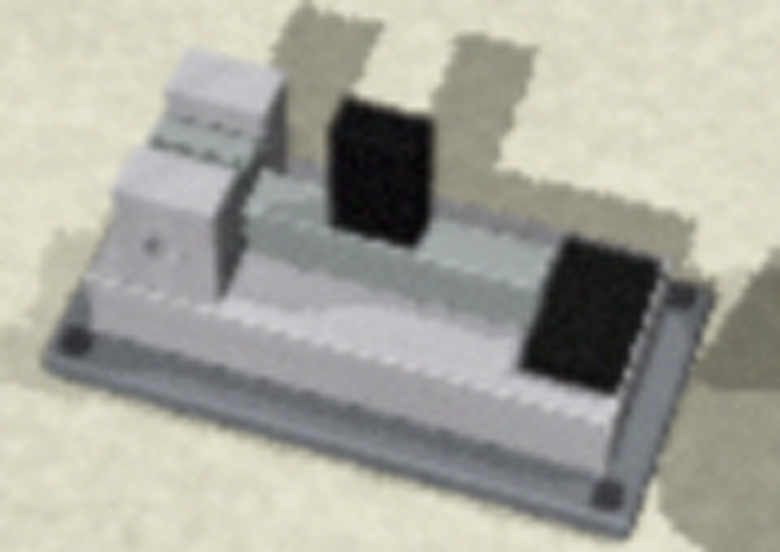

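Run:
```python
from h import *
np.set_printoptions(precision=1,suppress=True)
w=dict(np.load('w1.npz'));T=w['Tt']@w['T_tool_cam'];s=dict(np.load('side0.npz'));c=dict(np.load('scene0.npz'))
print('bore w1',ray(w,70.4,226.4,60,T),'side',ray(s,288.9,247.8,60))
L=lambda x,y:(265+x/6.5,210+y/6.5)
for p in((42,358),(628,525),(713,285)):print('side base corner',ray(s,*L(*p),12))
for p in((115,190),(222,203),(285,80),(183,48)):print('side cheek top',ray(s,*L(*p),84))
for p in((345,95),(435,115)):print('tab',ray(s,*L(*p),110))
M=lambda x,y:(x/5.3,180+y/5.3)
print('w1 base corner',ray(w,*M(695,400),12,T)); print('w1 edge',ray(w,*M(693,10),12,T),ray(w,118,12,12,T))
for p in((230,160),(60,147),(445,100)): print('w1 cheek top',ray(w,*M(*p),84,T))
# two-view triangulation of bore
A=[];b=[]
for cc,TT,uv in((w,T,(70.4,226.4)),(s,np.linalg.inv(s['extrinsics']),(288.9,247.8))):
    d=TT[:3,:3]@np.array([(uv[0]-cc['cx'])/cc['fx'],(uv[1]-cc['cy'])/cc['fy'],1]);d/=np.linalg.norm(d);P=np.eye(3)-np.outer(d,d);A.append(P);b.append(P@TT[:3,3])
print('tri',np.linalg.lstsq(np.vstack(A),np.hstack(b),rcond=None)[0])
# punch tip in s3
s3=dict(np.load('s3.npz'))
print('tip s3',[ray(s3,335.5,260.5,z) for z in(116,119,122)]); W=cloud(s3); print(W[260,337:345],W[261,365:371], W[262,404])
d3=dict(np.load('d3.npz'));D=cloud(d3);print('rear top',D[200+330//3-0, 180+235//3], D[300,251])
```

```text
bore w1 [607.5  49.9  60. ] side [610.1  46.3  60. ]
side base corner [636.   76.2  12. ]
side base corner [449.8  12.7  12. ]
side base corner [481.8 -82.6  12. ]
side cheek top [620.5  51.3  84. ]
side cheek top [591.2  35.   84. ]
side cheek top [608.2 -16.5  84. ]
side cheek top [642.6  -7.2  84. ]
tab [574.5  -4.8 110. ]
tab [548.  -15.2 110. ]
w1 base corner [637.3  77.9  12. ]
w1 edge [573.2  61.4  12. ] [454.   21.7  12. ]
w1 cheek top [591.3  45.3  84. ]
w1 cheek top [597.9  25.5  84. ]
w1 cheek top [573.5  68.3  84. ]
tri [592.   66.2  91. ]
tip s3 [array([594.7,  90.8, 116. ]), array([596.3,  91.2, 119. ]), array([598. ,  91.6, 122. ])]
[[596.4  94.3 123.2]
 [594.8  96.  121.6]
 [594.4  98.1 122.2]
 [594.2 100.1 123.1]
 [591.3 101.6 119.2]
 [591.3 103.7 120.6]
 [591.8 105.9 122.7]
 [589.  107.4 119.1]] [[579.4 149.6 125. ]
 [578.2 151.5 124.3]
 [578.6 153.6 126.2]
 [577.6 155.5 125.7]
 [577.3 157.5 126.6]
 [575.5 159.3 124.6]] [553.2 226.  124.7]
rear top [589.1 169.3   0.2] [548.3 211.  126.1]
```

Run:
```python
from h import *
c=cv2.imread('pics/scene0.png');cv2.imwrite('pics/sc0z.png',cv2.resize(c[215:305,265:340],None,fx=6.5,fy=6.5,interpolation=2))
```

```text
(no output)
```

View pics/sc0z.png

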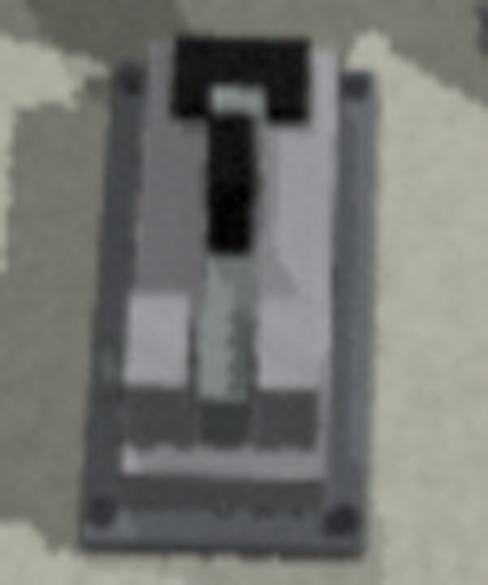

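Run:
```python
from h import *
np.set_printoptions(precision=1,suppress=True)
c=dict(np.load('scene0.npz'));s=dict(np.load('side0.npz'))
L=lambda x,y:(265+(x+.0)/6.5,215+y/6.5);K=lambda x,y:(265+x/6.5,210+y/6.5)
src=[];dst=[]
sc=[((82,543),(40,-50),12),((363,545),(40,50),12),((375,72),(-160,50),12),((113,68),(-160,-50),12),((127,295),(-17,-32),84),((122,385),(17,-32),84),((320,387),(17,32),84),((328,298),(-17,32),84)]
sd=[((42,358),(40,50),12),((628,525),(-160,50),12),((713,285),(-160,-50),12),((115,190),(17,32),84),((222,203),(-17,32),84),((285,80),(-17,-32),84),((183,48),(17,-32),84)]
def fit(A,B):
    M=np.array(A);N=np.array(B);m=M.mean(0);n=N.mean(0);H=(M-m).T@(N-n);a=np.arctan2(H[0,1]-H[1,0],H[0,0]+H[1,1]);R=np.array([[np.cos(a),-np.sin(a)],[np.sin(a),np.cos(a)]]);t=n-R@m
    print('yaw',np.degrees(a),'hinge',t,'bore',t+R@[0,32]);print(N-(M@R.T+t))
a1=[p[1] for p in sc];b1=[ray(c,*L(*p[0]),p[2])[:2] for p in sc]
a2=[p[1] for p in sd];b2=[ray(s,*K(*p[0]),p[2])[:2] for p in sd]
fit(a1,b1);fit(a2,b2);fit(a1+a2,b1+b2)
```

```text
yaw 18.92467928705777 hinge [621.3  19.9] bore [610.9  50.2]
[[-0.6  1.3]
 [-1.2 -2.6]
 [ 2.8  0.7]
 [ 3.3  2.3]
 [-0.2 -1.3]
 [-0.4 -1.2]
 [-1.7 -0.7]
 [-1.9  1.3]]
yaw 18.947627617679494 hinge [615.9  16.1] bore [605.5  46.3]
[[-1.5 -0.1]
 [ 1.5  1.3]
 [ 1.   0.5]
 [-1.1 -0.6]
 [ 1.8 -5.8]
 [-2.   3.2]
 [ 0.3  1.5]]
yaw 19.055346226260593 hinge [618.8  18.2] bore [608.3  48.4]
[[ 1.9  2.9]
 [ 1.5 -0.9]
 [ 5.3  2.8]
 [ 5.6  4.3]
 [ 2.2  0.4]
 [ 2.1  0.5]
 [ 1.   1. ]
 [ 0.7  3.1]
 [-4.3 -2.3]
 [-1.4 -0.5]
 [-2.1 -1.3]
 [-3.9 -2.7]
 [-1.  -7.9]
 [-5.   1.1]
 [-2.6 -0.7]]
```

Averaging the two cameras gives a press yaw of 19.0° and a hinge at about (618.5,18). The wrist view of the bore agrees to about 1.5 mm. Next I'll stage the tip about 13 mm in front of the mouth, at bore height.

>>> send_rows:
  offset:
    - [-0.7, 0, 0]
    - [-1.5, 0, 0]
    - [-2.3, 0, 1]
    - [-3, 0, 2.2]
    - [-3, 0, 3.4]
    - [-3, 0, 4.6]
    - [-3, 0, 5.5]
    - [-3, 0, 6]
    - [-3, 0, 6]
    - [-3, 0, 6]
  twist: [0.4, 0.4, 0.4, 0.4, 0.4, 0.4, 0.4, 0.4, 0.4, 0.4]

```text
time: 7.9
ee_pos: [570.1, 160.2, 41.7]
orientation: [0.581, 0.814, 0.0, 0.0]
wrist_force: [0.8, 0.7, -1.2]
opening: 12.0
```

```bash
python3 look.py scene s4; python3 look.py side d4
python3 - <<'E'
from h import *
from bench import get_obs
delta(get_obs(),[569.7,159.8,41.9],109)
c=cv2.imread('pics/s4.png');cv2.imwrite('pics/s4z.png',cv2.resize(c[220:320,265:385],None,fx=6.5,fy=6,interpolation=2))
c=cv2.imread('pics/d4.png');cv2.imwrite('pics/d4z.png',cv2.resize(c[200:340,220:400],None,fx=4,fy=4,interpolation=3))
E
```

```text
7.9 [570.12 160.16  41.69] 12.024494768113126 [ 0.84  0.68 -1.15] q [-0.73  0.47  0.47  1.77 -0.25  0.96  0.17]
7.95 [570.13 160.11  41.73] 12.144538602151648 [ 0.66 -0.05 -0.5 ] q [-0.73  0.47  0.47  1.77 -0.25  0.97  0.17]
offset cm [-0.01 -0.05 -0.02] head 108.97 twist -0.03291145215186475 pos [570.1 160.1  41.7]
```

View pics/s4z.png

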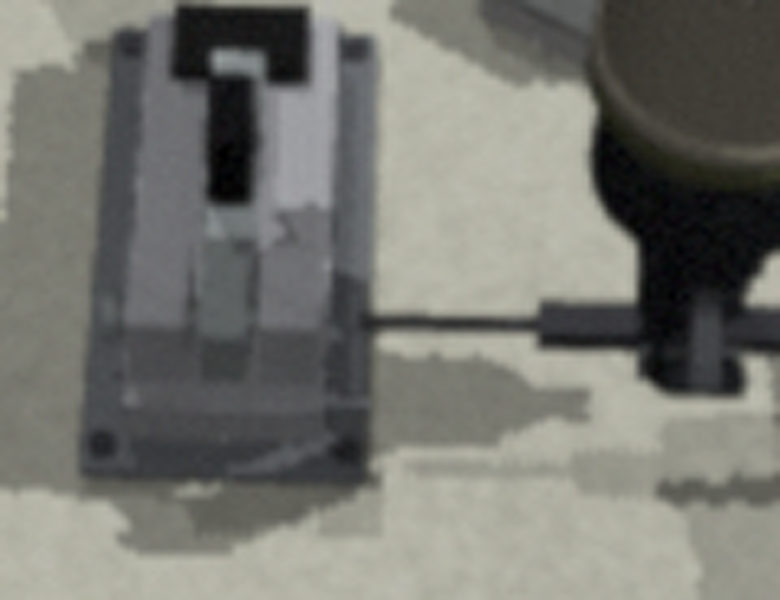

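View pics/d4z.png

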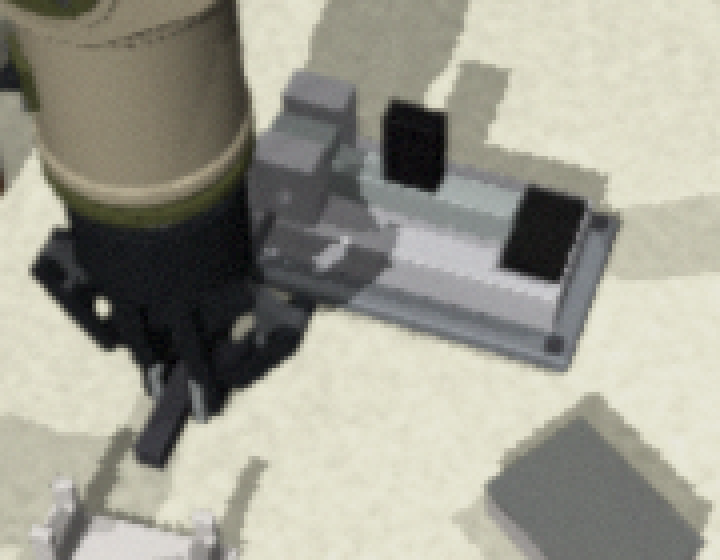

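Run:
```python
from h import *
c=dict(np.load('s4.npz'))
a=np.radians(18.95)
g=c['pixels'].astype(int).max(-1)
for h in ((621.3,19.9),):
  for y in (18,32,45,60,90):
    p=(h[0]-y*np.sin(a),h[1]+y*np.cos(a),60);print(y,np.round(proj(c,p),2))
print('lateral 1mm px',np.array(proj(c,(611.9,50.5,60)))-proj(c,(610.9,50.2,60)))
print('z 1mm px',np.array(proj(c,(610.9,50.2,61)))-proj(c,(610.9,50.2,60)))
for u in range(322,350,3):
    col=g[264:284,u];w=np.clip(110-col,0,None)
    print(u,np.round((w*np.arange(264,284)).sum()/max(w.sum(),1),2),col.tolist())
```

```text
18 [307.9  273.35]
32 [314.29 273.5 ]
45 [320.23 273.64]
60 [327.08 273.8 ]
90 [340.78 274.13]
lateral 1mm px [-0.0285722   0.42132448]
z 1mm px [ 0.00516781 -0.21465228]
322 275.11 [138, 132, 135, 138, 138, 135, 134, 121, 86, 47, 52, 76, 104, 111, 105, 101, 99, 100, 101, 104]
325 273.36 [180, 178, 177, 178, 178, 179, 181, 162, 117, 58, 81, 144, 181, 181, 161, 127, 121, 122, 122, 121]
328 273.3 [183, 185, 183, 182, 181, 178, 174, 159, 108, 55, 83, 137, 171, 177, 175, 156, 127, 124, 122, 122]
331 273.41 [183, 185, 183, 179, 178, 182, 182, 174, 139, 63, 77, 133, 170, 173, 156, 128, 121, 121, 122, 122]
334 273.48 [180, 181, 183, 183, 185, 182, 179, 174, 139, 61, 64, 131, 174, 176, 178, 160, 130, 126, 123, 125]
337 273.48 [180, 181, 183, 182, 181, 178, 179, 175, 141, 61, 64, 130, 173, 179, 173, 149, 126, 120, 119, 122]
340 273.51 [179, 181, 183, 180, 174, 175, 179, 178, 143, 69, 67, 128, 174, 181, 182, 164, 135, 122, 117, 120]
343 273.62 [182, 181, 179, 176, 178, 180, 182, 176, 146, 84, 67, 126, 172, 177, 179, 176, 168, 147, 120, 121]
346 273.61 [178, 177, 175, 171, 172, 174, 174, 170, 138, 75, 55, 120, 167, 174, 176, 183, 182, 177, 176, 160]
349 274.03 [178, 178, 177, 179, 177, 150, 96, 64, 60, 62, 60, 51, 33, 63, 132, 178, 177, 177, 173, 168]
```

The nose line agrees with the predicted bore axis to about 1 mm. I'll enter slowly.

>>> send_rows:
  offset:
    - [-0.2, 0.05, 0]
    - [-0.5, 0.05, 0]
    - [-0.8, 0.05, 0]
    - [-1.1, 0.05, 0]
    - [-1.4, 0.05, 0]
    - [-1.7, 0.05, 0]
    - [-1.9, 0.05, 0]
    - [-2.1, 0.05, 0]
    - [-2.1, 0.05, 0]
    - [-2.1, 0.05, 0]
  twist: [0, 0, 0, 0, 0, 0, 0, 0, 0, 0]

```text
time: 9.25
ee_pos: [577.1, 140.4, 41.3]
orientation: [0.581, 0.814, 0.0, -0.0]
wrist_force: [-0.3, 0.4, -1.2]
opening: 12.3
```

No contact force at tip y≈24, so the tip is inside the bore. I'll keep driving slowly.

>>> send_rows:
  offset:
    - [-0.2, 0, 0]
    - [-0.4, 0, 0]
    - [-0.6, 0, 0]
    - [-0.8, 0, 0]
    - [-1.0, 0, 0]
    - [-1.2, 0, 0]
    - [-1.4, 0, 0]
    - [-1.6, 0, 0]
    - [-1.8, 0, 0]
    - [-2, 0, 0]
  twist: [0, 0, 0, 0, 0, 0, 0, 0, 0, 0]

```text
time: 10.5
ee_pos: [582.5, 124.4, 41.1]
orientation: [0.58, 0.815, 0.001, -0.002]
wrist_force: [-4.7, 8.5, -1.3]
opening: 12.1
```

Force is about 10 N along the axis, so the pin is moving. Continuing.

>>> send_rows:
  offset:
    - [-0.2, 0, 0]
    - [-0.4, 0, 0]
    - [-0.6, 0, 0]
    - [-0.8, 0, 0]
    - [-1.0, 0, 0]
    - [-1.2, 0, 0]
    - [-1.4, 0, 0]
    - [-1.6, 0, 0]
    - [-1.7, 0, 0]
    - [-1.8, 0, 0]
  twist: [0, 0, 0, 0, 0, 0, 0, 0, 0, 0]

```text
time: 11.75
ee_pos: [588.4, 107.2, 41.0]
orientation: [0.58, 0.815, 0.001, -0.002]
wrist_force: [-4.5, 8.0, 0.6]
opening: 12.3
```

>>> send_rows:
  offset:
    - [-0.1, 0, 0]
    - [-0.2, 0, 0]
    - [-0.3, 0, 0]
    - [-0.4, 0, 0]
    - [-0.5, 0, 0]
    - [-0.5, 0, 0]
    - [-0.5, 0, 0]
    - [-0.5, 0, 0]
    - [-0.5, 0, 0]
    - [-0.5, 0, 0]
  twist: [0, 0, 0, 0, 0, 0, 0, 0, 0, 0]

```text
time: 13.0
ee_pos: [590.0, 102.3, 41.0]
orientation: [0.58, 0.815, 0.0, -0.002]
wrist_force: [-3.7, 6.8, -0.8]
opening: 12.1
```

```bash
python3 look.py scene s5
python3 - <<'E'
from h import *
from bench import get_obs
o=get_obs();p=np.array(o['ee_pos']);a=np.radians(19);print('press y tip',(p[0]-618.5)*-np.sin(a)+(p[1]-18)*np.cos(a)-105,o['wrist_force'])
c=cv2.imread('pics/s5.png');cv2.imwrite('pics/s5z.png',cv2.resize(c[220:320,265:385],None,fx=6.5,fy=6,interpolation=2))
E
```

```text
13.0 [590.02 102.27  41.01] 12.063278996093683 [-3.7   6.82 -0.8 ] q [-0.63  0.48  0.48  1.75 -0.27  0.97  0.29]
press y tip -16.061213173054526 [-4.76362514  7.40682121 -0.04744489]
```

View pics/s5z.png

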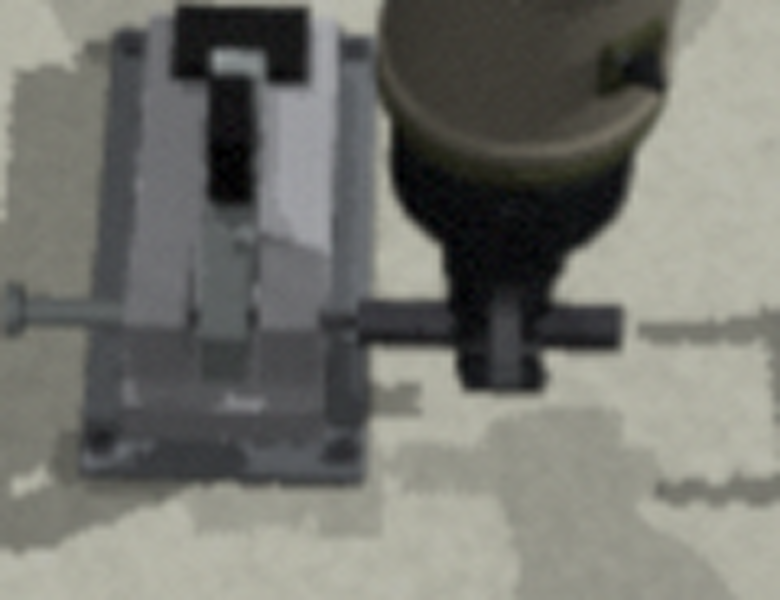

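The pin head now stands well out on the -y side, at s5z (12,308). I'll press a few millimetres more to find the stop.

>>> send_rows:
  offset:
    - [-0.1, 0, 0]
    - [-0.2, 0, 0]
    - [-0.3, 0, 0]
    - [-0.35, 0, 0]
    - [-0.35, 0, 0]
    - [-0.35, 0, 0]
    - [-0.35, 0, 0]
    - [-0.35, 0, 0]
    - [-0.35, 0, 0]
    - [-0.35, 0, 0]
  twist: [0, 0, 0, 0, 0, 0, 0, 0, 0, 0]

```text
time: 14.3
ee_pos: [590.3, 101.5, 40.8]
orientation: [0.579, 0.815, 0.001, -0.003]
wrist_force: [-7.5, 14.6, 0.8]
opening: 12.2
```

```bash
python3 look.py scene s6
python3 - <<'E'
from h import *
from bench import get_obs
o=get_obs();p=np.array(o['ee_pos']);a=np.radians(19);print('press y tip',(p[0]-618.5)*-np.sin(a)+(p[1]-18)*np.cos(a)-105,o['wrist_force'])
c=cv2.imread('pics/s6.png');cv2.imwrite('pics/s6z.png',cv2.resize(c[220:320,265:385],None,fx=6.5,fy=6,interpolation=2))
s=dict(np.load('s6.npz'))
# pin extent from cheek outer face to head outer along press y by rays
a=np.radians(18.9)
for x in(5,22):
    q=ray(s,265+x/6.5,220+308/6,60);print((q[0]-621.3)*-np.sin(a)+(q[1]-19.9)*np.cos(a))
E
```

```text
14.3 [590.33 101.51  40.84] 12.207636404200478 [-7.47 14.58  0.83] q [-0.63  0.49  0.48  1.75 -0.27  0.98  0.3 ]
press y tip -16.89176853756709 [-8.51292461 14.45905168  1.09994343]
-74.50989161144531
-68.7814681825312
```

View pics/s6z.png

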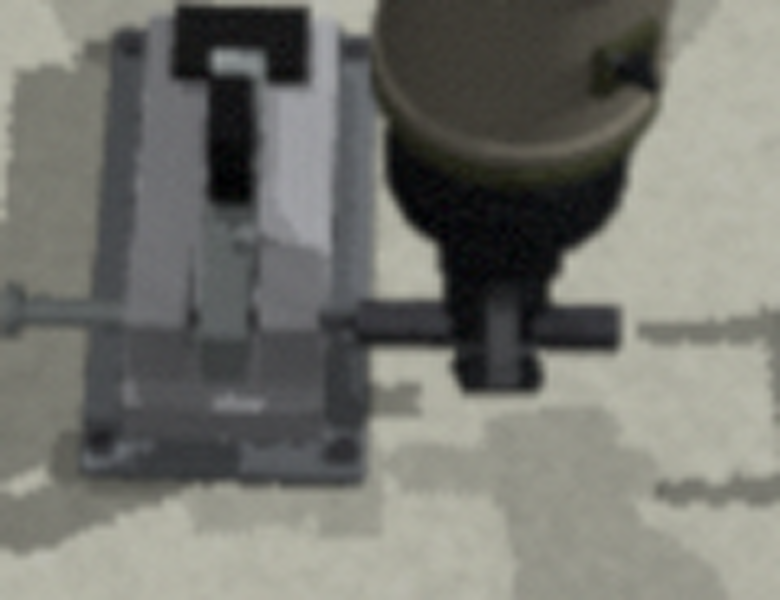

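The force rose to 17 N with almost no motion, so the pin is at its stop. Retracting.

>>> send_rows:
  offset:
    - [0.5, 0, 0]
    - [1.2, 0, 0]
    - [2, 0, 0]
    - [2.8, 0, 0]
    - [3.6, 0, 0]
    - [4.4, 0, 0]
    - [5.2, 0, 0]
    - [6, 0, 0]
    - [6.8, 0, 0]
    - [7.5, 0, 0]
  twist: [0, 0, 0, 0, 0, 0, 0, 0, 0, 0]

```text
time: 15.6
ee_pos: [567.7, 167.9, 41.3]
orientation: [0.581, 0.814, 0.0, -0.0]
wrist_force: [0.1, -0.4, -1.7]
opening: 12.2
```

>>> send_rows:
  offset:
    - [0, 0, -1]
    - [0, 0, -3]
    - [0, 0, -5]
    - [0, 0, -6]
    - [0, 0, -6]
    - [0, 0, -6]
    - [0, 0, -6]
    - [0, 0, -6]
    - [0, 0, -6]
    - [0, 0, -6]
  twist: [0, 0, 0, -5, -15, -25, -35, -45, -55, -55]

```text
time: 16.85
ee_pos: [568.5, 166.9, 102.7]
orientation: [0.14, 0.99, 0.0, 0.001]
wrist_force: [-0.2, -0.5, -1.3]
opening: 12.2
```

Run:
```python
from h import *
from bench import get_obs
delta(get_obs(),[543.7,228.2,102],203.3)
```

```text
offset cm [4.08 5.2  0.07] head 163.87 twist -39.43189664642236 pos [568.5 166.9 102.7]
```

>>> send_rows:
  offset:
    - [0.8, 1, 0]
    - [1.6, 2.1, 0]
    - [2.5, 3.2, 0]
    - [3.4, 4.3, 0]
    - [4.1, 5.2, 0]
    - [4.1, 5.2, 0]
    - [4.1, 5.2, 0]
    - [4.1, 5.2, 0]
    - [4.1, 5.2, 0]
    - [4.1, 5.2, 0]
  twist: [-9, -18, -27, -35, -39.4, -39.4, -39.4, -39.4, -39.4, -39.4]

```text
time: 18.1
ee_pos: [542.9, 228.4, 101.3]
orientation: [-0.202, 0.979, 0.0, -0.0]
wrist_force: [-0.4, -0.6, -0.9]
opening: 11.8
```

```bash
python3 look.py wrist w7;  python3 look.py side d7
python3 - <<'E'
from h import *
from bench import get_obs
delta(get_obs(),[543.7,228.2,22],203.3)
c=cv2.imread('pics/d7.png');cv2.imwrite('pics/d7z.png',cv2.resize(c[240:400,150:350],None,fx=4,fy=3.7,interpolation=3))
E
```

```text
18.1 [542.88 228.38 101.28] 11.78162937519147 [-0.44 -0.58 -0.91] q [-0.63  0.36  0.18  1.72 -0.07  1.07  1.56]
18.15 [542.87 228.44 101.31] 12.069837546968301 [-0.17  0.35 -1.65] q [-0.63  0.36  0.18  1.72 -0.07  1.07  1.56]
offset cm [-0.06 -0.06  7.93] head -156.65 twist 0.05295321439587042 pos [542.9 228.5 101.3]
```

View pics/w7.png

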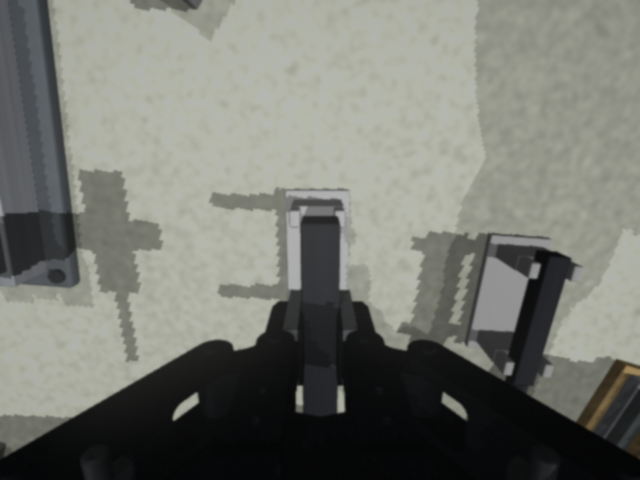

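View pics/d7z.png

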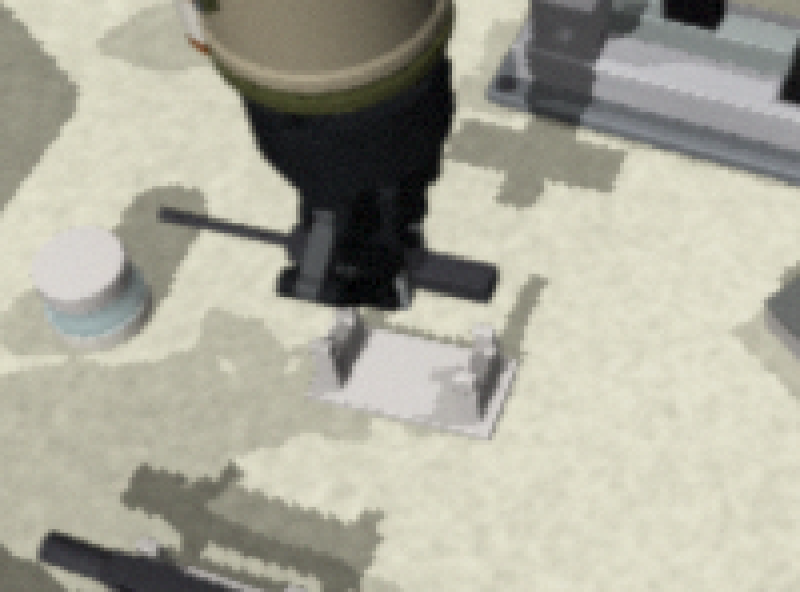

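The punch's rear edge is at v=217 against 216 at the grasp, so it has not slipped, and it is aligned over the cradle. Lowering it.

>>> send_rows:
  offset:
    - [-0.05, -0.05, 1.5]
    - [-0.05, -0.05, 3.5]
    - [-0.05, -0.05, 5]
    - [-0.05, -0.05, 6]
    - [-0.05, -0.05, 6.8]
    - [-0.05, -0.05, 7.4]
    - [-0.05, -0.05, 7.8]
    - [-0.05, -0.05, 7.9]
    - [-0.05, -0.05, 7.9]
    - [-0.05, -0.05, 7.9]
  twist: [0, 0, 0, 0, 0, 0, 0, 0, 0, 0]

```text
time: 19.45
ee_pos: [543.7, 228.4, 22.6]
orientation: [-0.203, 0.979, 0.0, 0.0]
wrist_force: [1.4, -0.7, -2.3]
opening: 12.5
```

>>> send_rows:
  offset:
    - [0, 0, 0]
    - [0, 0, 0]
    - [0, 0, 0]
    - [0, 0, 0]
    - [0, 0, -1]
    - [0, 0, -3]
    - [0, 0, -6]
    - [0, 0, -9]
    - [0, 0, -12]
    - [0, 0, -15]
  twist: [0, 0, 0, 0, 0, 0, 0, 0, 0, 0]
  claw: 0.5
  squeeze: 60

```text
time: 20.7
ee_pos: [543.5, 228.2, 174.1]
orientation: [-0.202, 0.979, 0.0, 0.0]
wrist_force: [0.2, 0.7, 0.3]
opening: 42.5
```

```bash
python3 look.py wrist w8
python3 - <<'E'
from h import *
from bench import get_obs
np.set_printoptions(precision=1,suppress=True)
c=dict(np.load('w8.npz'));T=c['Tt']@c['T_tool_cam'];W=cloud(c,T)
print(W[230,327])
delta(get_obs(),[543.7,228.2,22],203.3)
E
```

```text
20.7 [543.51 228.21 174.14] 42.52440102919838 [0.17 0.75 0.33] q [-0.63  0.29  0.19  1.65 -0.06  1.21  1.55]
[537.1 233.1  46.7]
offset cm [ 0.3 -0.  15.7] head -156.64 twist 0.05645953592204478 pos [545.2 229.  178.5]
```

View pics/w8.png

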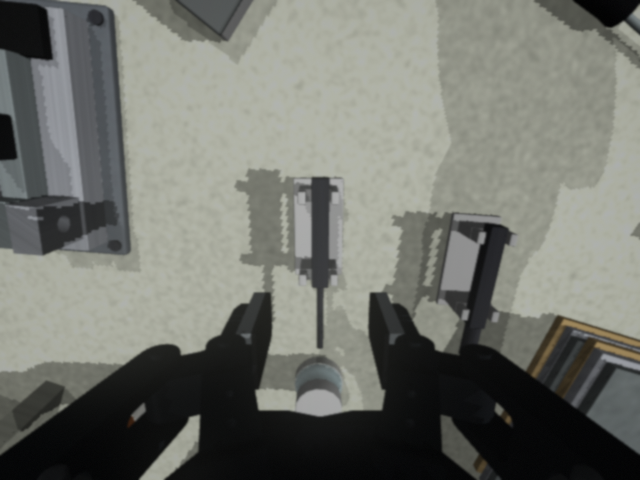

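The punch is seated as it was, body at u≈320 between the forks. Now to the tab, turning half round so that joint 7 stays central.

>>> send_rows:
  offset:
    - [0.7, -2, -1]
    - [1.5, -4.3, -2]
    - [2.3, -6.6, -2.5]
    - [3.1, -9, -2.5]
    - [3.9, -11.4, -2.5]
    - [4.7, -13.8, -2.5]
    - [5.5, -16.2, -2.5]
    - [6.3, -18.4, -2.5]
    - [7, -20.4, -2.5]
    - [7.4, -21.8, -2.5]
  twist: [9, 19, 29, 39, 49, 59, 69, 79, 89, 99]

```text
time: 22.0
ee_pos: [562.0, -2.4, 198.0]
orientation: [0.616, 0.788, 0.0, 0.0]
wrist_force: [0.4, 0.2, 0.0]
opening: 42.7
```

>>> send_rows:
  offset:
    - [0, 0, 0]
    - [0, 0, 0]
    - [0, 0, 0]
    - [0, 0, 0]
    - [0, 0, 0]
    - [0, 0, 0]
    - [0, 0, 0]
    - [0, 0, 0]
    - [0, 0, 0]
    - [0, 0, 0]
  twist: [10, 20, 30, 40, 50, 60, 70, 80, 85.4, 85.4]

```text
time: 23.25
ee_pos: [562.1, -1.1, 197.7]
orientation: [0.986, 0.165, 0.0, -0.0]
wrist_force: [0.1, -0.4, 0.5]
opening: 42.7
```

>>> send_rows:
  offset:
    - [0, 0, 0]
    - [0, 0, 0]
    - [0, 0, 0]
    - [0, 0, 0]
    - [0, 0, 0]
    - [0, 0, 0]
    - [0, 0, 0]
    - [0, 0, 0]
    - [0, 0, 0]
    - [0, 0, 0]
  twist: [0, 0, 0, 0, 0, 0, 0, 0, 0, 0]

```text
time: 24.5
ee_pos: [562.0, -1.2, 197.3]
orientation: [0.986, 0.165, 0.0, -0.0]
wrist_force: [0.1, -0.3, -0.2]
opening: 42.4
```

```bash
python3 look.py wrist w9; python3 look.py side d9
python3 - <<'E'
from h import *
from bench import get_obs
delta(get_obs(),[561.8,-1.5,74],19)
E
```

```text
24.5 [562.03  -1.16 197.27] 42.39155403090954 [ 0.14 -0.33 -0.19] q [-0.69  0.25  0.72  1.71 -0.17  1.25 -1.17]
24.55 [562.03  -1.19 197.28] 42.5910352797294 [-0.07  0.18  0.48] q [-0.69  0.25  0.72  1.71 -0.17  1.25 -1.17]
offset cm [-0.03  0.02 12.33] head 18.97 twist -0.026128909812683787 pos [562.   -1.2 197.3]
```

View pics/w9.png

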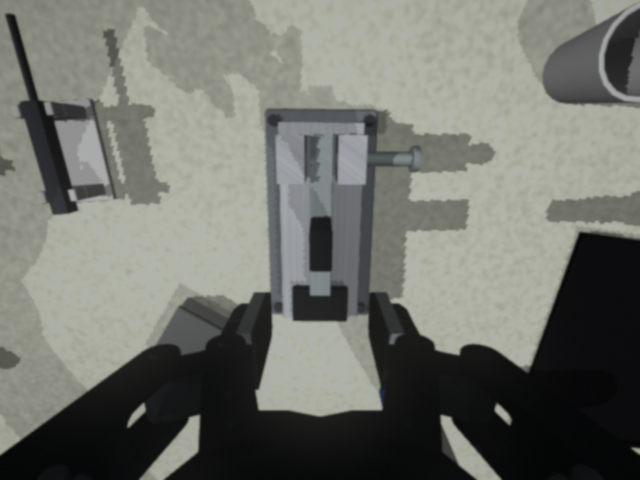

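View pics/d9.png

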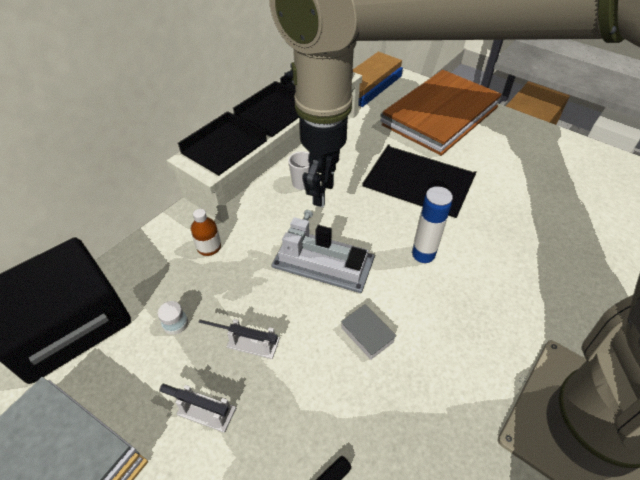

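Run:
```python
from h import *
np.set_printoptions(precision=1,suppress=True)
c=dict(np.load('w9.npz'));T=c['Tt']@c['T_tool_cam'];i=np.linalg.inv(c['Tt'])
for p in((309,271,110),(331,271,110),(320,217,62)):
    q=ray(c,*p,T);print(q,'tool',(i@np.r_[q,1])[:3])
g=c['pixels'].max(-1);print(g[205:280:3,320].tolist());W=cloud(c,T);print(W[235:275:5,320])
```

```text
[545.8   2.5 110. ] tool [-14.2  -8.8  87.3]
[550.7 -11.9 110. ] tool [-14.2   6.5  87.3]
[574.7   4.4  62. ] tool [ 13.7  -1.2 135.3]
[116, 115, 114, 114, 55, 27, 28, 28, 28, 32, 32, 33, 32, 33, 32, 32, 32, 32, 33, 32, 32, 33, 84, 137, 136]
[[572.4   3.6 109. ]
 [568.9   2.4 108.5]
 [565.9   1.4 109.7]
 [562.2   0.1 108.6]
 [559.1  -0.9 109.3]
 [555.8  -2.1 109.9]
 [551.9  -3.4 108.6]
 [548.3  -4.7 108.1]]
```

The tab sits within about 1 mm of the tool centre. Descending and gripping.

>>> send_rows:
  offset:
    - [0, -0.1, 2]
    - [0, -0.1, 4.5]
    - [0, -0.1, 7]
    - [0, -0.1, 9.2]
    - [0, -0.1, 11]
    - [0, -0.1, 12]
    - [0, -0.1, 12.3]
    - [0, -0.1, 12.3]
    - [0, -0.1, 12.3]
    - [0, -0.1, 12.3]
  twist: [0, 0, 0, 0, 0, 0, 0, 0, 0, 0]

```text
time: 25.85
ee_pos: [562.0, -0.2, 74.7]
orientation: [0.986, 0.165, 0.0, -0.0]
wrist_force: [0.6, -0.3, -0.5]
opening: 42.8
```

>>> send_rows:
  offset:
    - [0, 0, 0]
    - [0, 0, 0]
    - [0, 0, 0]
    - [0, 0, 0]
    - [0, 0, 0]
    - [0, 0, 0]
    - [0, 0, 0]
    - [0, 0, 0]
    - [0, 0, -0.3]
    - [0, 0, -0.7]
  twist: [0, 0, 0, 0, 0, 0, 0, 0, 0, 0]
  claw: 0
  squeeze: 80

```text
time: 27.1
ee_pos: [561.3, -0.1, 81.2]
orientation: [0.986, 0.165, -0.0, -0.0]
wrist_force: [-0.5, -0.0, -1.3]
opening: 15.1
```

>>> send_rows:
  offset:
    - [0, 0, -0.5]
    - [0, 0, -1]
    - [0, 0, -2]
    - [0, 0, -3]
    - [0, 0, -4]
    - [0, 0, -5]
    - [0, 0, -6]
    - [0, 0, -7]
    - [0, 0, -8]
    - [0, 0, -8]
  twist: [0, 0, 0, 0, 0, 0, 0, 0, 0, 0]

```text
time: 28.35
ee_pos: [562.2, -0.3, 162.1]
orientation: [0.986, 0.165, 0.001, -0.0]
wrist_force: [0.2, 0.5, -2.8]
opening: 14.8
```

```bash
python3 look.py scene s10
python3 - <<'E'
from h import *
c=cv2.imread('pics/s10.png');cv2.imwrite('pics/s10z.png',cv2.resize(c[140:320,120:360],None,fx=3.3,fy=3.3,interpolation=3))
# board from initial scene/side by rays of colour mask at z=8
for n in('scene0','side0'):
    d=dict(np.load(n+'.npz'));g=d['pixels'].max(-1);m=(g<50).astype(np.uint8)
    s=(175,210) if n=='scene0' else (415,185)
    k,l=cv2.connectedComponents(m);b=(l==l[s[1],s[0]]).astype(np.uint8);ct=max(cv2.findContours(b,0,1)[0],key=cv2.contourArea).reshape(-1,2)
    P=np.array([ray(d,u,v,9)[:2] for u,v in ct],np.float32);print(n,b.sum(),cv2.minAreaRect(P))
E
```

```text
28.35 [562.17  -0.26 162.13] 14.761266879745033 [ 0.2   0.53 -2.83] q [-0.68  0.28  0.71  1.75 -0.2   1.18 -1.15]
scene0 5380 ((533.0226440429688, -352.069091796875), (244.1427459716797, 170.74819946289062), 11.095292091369629)
side0 3840 ((528.5623168945312, -352.2923583984375), (238.41433715820312, 176.2806396484375), 11.234115600585938)
```

View pics/s10z.png

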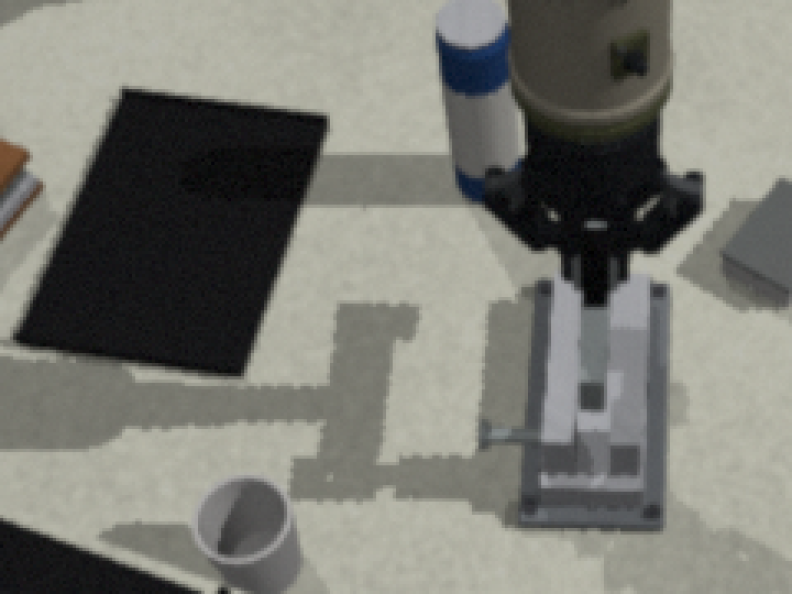

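The arm is clear of the clevis and held level. I'll carry it to the board at about (530.5,-352), bowing outward to stay clear of the spray can.

>>> send_rows:
  offset:
    - [0.2, 2.5, -0.5]
    - [0.3, 5, -0.5]
    - [0.3, 8, -0.5]
    - [-1, 12, -0.5]
    - [-2.6, 16, -0.5]
    - [-4.8, 20, -0.5]
    - [-7.4, 24, -0.5]
    - [-10, 27, -0.5]
    - [-12.5, 30, -0.5]
    - [-14.4, 32.2, -0.5]
  twist: [0, 0, 0, 0, 0, 2, 4, 6, 7.9, 7.9]

```text
time: 29.65
ee_pos: [529.0, -353.2, 165.7]
orientation: [0.995, 0.096, -0.001, -0.0]
wrist_force: [0.3, -0.0, -1.7]
opening: 14.6
```

>>> send_rows:
  offset:
    - [0, 0, 0]
    - [0, 0, 0]
    - [0, 0, 0]
    - [0, 0, 1]
    - [0, 0, 3]
    - [0, 0, 5]
    - [0, 0, 7]
    - [0, 0, 8]
    - [0, 0, 8]
    - [0, 0, 8]
  twist: [0, 0, 0, 0, 0, 0, 0, 0, 0, 0]

```text
time: 30.9
ee_pos: [530.5, -351.9, 86.9]
orientation: [0.995, 0.096, 0.0, 0.0]
wrist_force: [0.1, -1.1, -1.4]
opening: 14.9
```

```bash
python3 look.py wrist w11;python3 look.py side d11
python3 - <<'E'
from h import *
from bench import get_obs
delta(get_obs(),[530.5,-352,43],11.1)
c=cv2.imread('pics/d11.png');cv2.imwrite('pics/d11z.png',cv2.resize(c[100:280,320:520],None,fx=4,fy=3.3,interpolation=3))
E
```

```text
30.9 [ 530.54 -351.94   86.93] 14.90653873441298 [ 0.13 -1.06 -1.37] q [-0.05  0.57  0.76  1.62 -0.43  1.12 -0.55]
30.95 [ 530.64 -351.91   87.06] 14.97015106534754 [-0.01  0.77 -0.91] q [-0.05  0.57  0.76  1.62 -0.43  1.12 -0.55]
offset cm [-0.02  0.01  4.41] head 11.07 twist -0.03000784474645002 pos [ 530.6 -351.9   87.1]
```

View pics/w11.png

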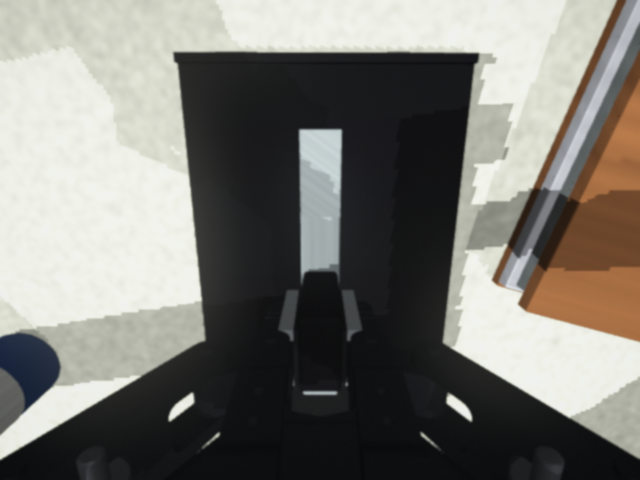

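View pics/d11z.png

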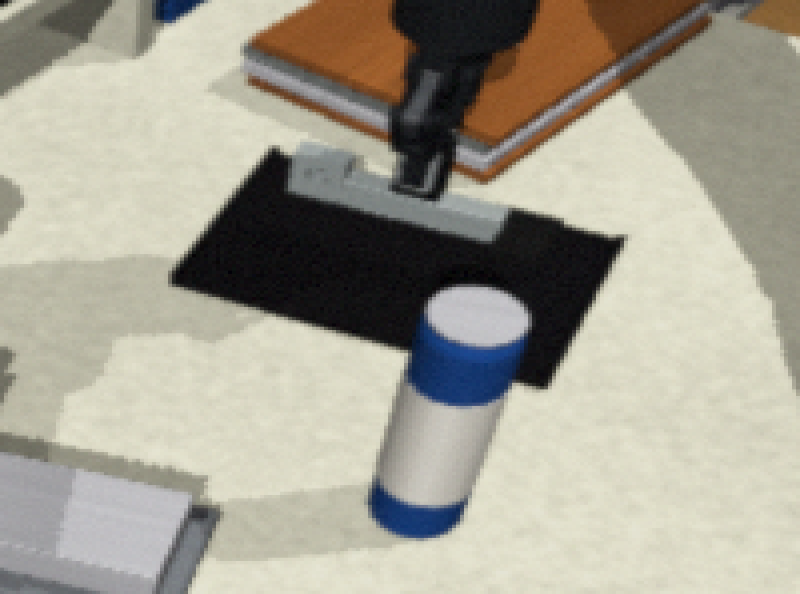

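The arm at u≈321 is centred between the board edges (185 and 465), parallel and level. Lowering it.

>>> send_rows:
  offset:
    - [0, 0, 0.8]
    - [0, 0, 1.8]
    - [0, 0, 2.7]
    - [0, 0, 3.4]
    - [0, 0, 3.8]
    - [0, 0, 4.1]
    - [0, 0, 4.3]
    - [0, 0, 4.35]
    - [0, 0, 4.35]
    - [0, 0, 4.35]
  twist: [0, 0, 0, 0, 0, 0, 0, 0, 0, 0]

```text
time: 32.25
ee_pos: [530.3, -351.6, 42.9]
orientation: [0.995, 0.096, 0.0, 0.0]
wrist_force: [-0.0, 0.6, -1.4]
opening: 15.1
```

>>> send_rows:
  offset:
    - [0, 0, 0.05]
    - [0, 0, 0.1]
    - [0, 0, 0.1]
    - [0, 0, 0.15]
    - [0, 0, 0.15]
    - [0, 0, 0.15]
    - [0, 0, 0.15]
    - [0, 0, 0.15]
    - [0, 0, 0.15]
    - [0, 0, 0.15]
  twist: [0, 0, 0, 0, 0, 0, 0, 0, 0, 0]

```text
time: 33.5
ee_pos: [530.3, -351.8, 42.3]
orientation: [0.995, 0.096, 0.0, -0.0]
wrist_force: [-5.1, 3.1, 9.9]
opening: 15.0
```

Run:
```python
from bench import get_obs
o=get_obs();print(o['ee_pos'],o['wrist_force'],o['torque'])
```

```text
[ 530.25773103 -351.77736096   42.31024419] [-5.10671637  3.10006688  9.94818717] [0.8439466  0.8434343  0.00494008]
```

Contact is now felt (+10 N). I'll release, then back off straight up.

>>> send_rows:
  offset:
    - [0, 0, -0.05]
    - [0, 0, -0.05]
    - [0, 0, -0.05]
    - [0, 0, -0.05]
    - [0, 0, -0.05]
    - [0, 0, -0.05]
    - [0, 0, -1]
    - [0, 0, -3]
    - [0, 0, -6]
    - [0, 0, -9]
  twist: [0, 0, 0, 0, 0, 0, 0, 0, 0, 0]
  claw: 0.45

```text
time: 34.75
ee_pos: [530.3, -351.9, 133.8]
orientation: [0.995, 0.096, 0.001, 0.0]
wrist_force: [0.7, 0.8, 0.5]
opening: 38.4
```

>>> send_rows:
  offset:
    - [0, 0, -2]
    - [0, 0, -5]
    - [0, 0, -8]
    - [0, 0, -10]
    - [0, 0, -10]
    - [0, 0, -10]
    - [0, 0, -10]
    - [0, 0, -10]
    - [0, 0, -10]
    - [0, 0, -10]
  twist: [0, 0, 0, 0, 0, 0, 0, 0, 0, 0]

```text
time: 36.0
ee_pos: [530.2, -351.6, 231.1]
orientation: [0.995, 0.096, -0.0, -0.0]
wrist_force: [0.3, 0.6, 1.0]
opening: 38.7
```

```bash
python3 look.py scene s12;python3 look.py side d12;python3 look.py wrist w12
python3 - <<'E'
from h import *
np.set_printoptions(precision=1,suppress=True)
a=cv2.imread('pics/s12.png');b=cv2.imread('pics/d12.png')
cv2.imwrite('pics/f12.png',np.vstack([cv2.resize(a[130:330,110:510],(800,300)),cv2.resize(b[130:430,130:530],(800,300))]))
for n,z in(('s12','s0'),('d12','d0')):
    d=dict(np.load(n+'.npz'));W=cloud(d)
    m=(W[...,0]>480)&(W[...,0]<620)&(W[...,1]>190)&(W[...,1]<270)&(W[...,2]>28)&(W[...,2]<60)&(d['pixels'].max(-1)<90);print(n,'punch',W[m].mean(0),m.sum())
    m=(W[...,0]>400)&(W[...,0]<700)&(W[...,1]>-430)&(W[...,1]<-270)&(W[...,2]>26)&(W[...,2]<42);print('bar top',W[m].mean(0),cv2.minAreaRect(W[m][:,:2].astype(np.float32)))
    m=(W[...,0]>400)&(W[...,0]<700)&(W[...,1]>-430)&(W[...,1]<-270)&(W[...,2]>68)&(W[...,2]<84);print('tab top',W[m].mean(0),m.sum())
E
```

```text
36.0 [ 530.18 -351.56  231.15] 38.66173204315367 [0.3  0.6  1.04] q [-0.09  0.45  0.83  1.47 -0.33  1.37 -0.62]
36.05 [ 530.21 -351.55  231.18] 38.41059712475185 [-0.51 -0.5   0.24] q [-0.09  0.45  0.83  1.47 -0.33  1.37 -0.62]
36.1 [ 530.22 -351.55  231.23] 38.281871553584196 [-0.62 -0.84 -1.48] q [-0.09  0.45  0.83  1.47 -0.33  1.37 -0.62]
s12 punch [555.6 231.1  42.8] 359
bar top [ 548.6 -344.3   32.8] ((542.8814697265625, -347.1362609863281), (131.51393127441406, 19.854585647583008), 10.24045181274414)
tab top [ 533.5 -348.5   75.1] 92
d12 punch [544.2 229.8  44.9] 495
bar top [ 534.2 -347.4   32.1] ((539.7493896484375, -348.8991394042969), (132.8258056640625, 21.7384090423584), 12.103340148925781)
tab top [ 527.5 -349.6   76.3] 96
```

View pics/f12.png

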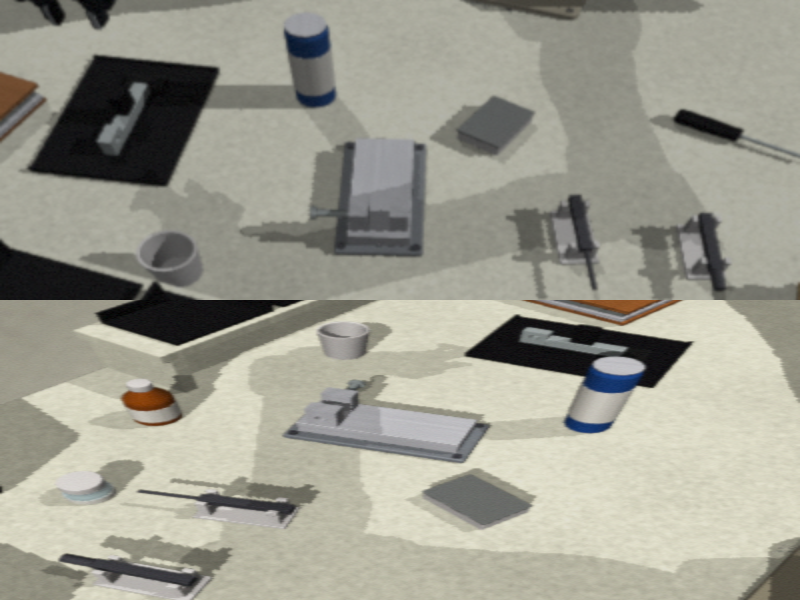

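View pics/w12.png

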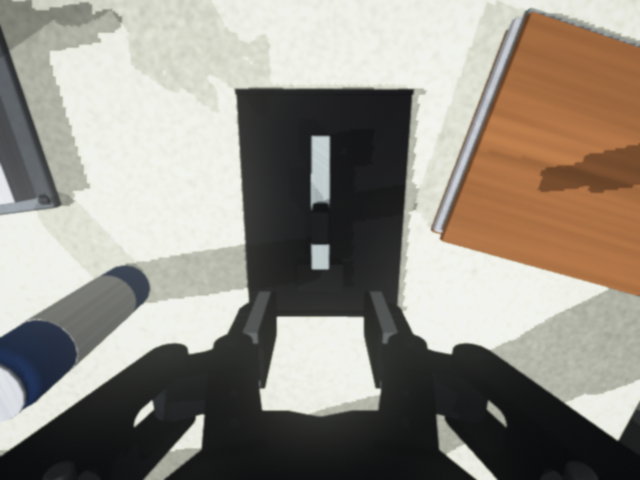

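The arm is flat and central on the board: tab top ≈76 mm against an expected 78, and bar yaw 10–12° against the board's 11°. The punch is seated, the pin head is still out at (315,212), and the bystanders look unmoved. Handing in.

```bash
python3 -c "
from bench import env,get_obs
print(env.hand_in(),get_obs()['time'])"
```

```text
the job is handed in; nothing more can be done
the job is handed in; nothing more can be done
```

I drove the pin out to its stop with the punch and laid the punch back in its own cradle. Then I lifted the arm out by its tab, set it lengthwise in the middle of the board, and handed in at about 36 s. The hand-in reports no verdict.

- **Pin:** the push force rose from about 9 N to 17 N with almost no movement, with the punch tip about 16 mm past the hinge centre. The pin head was still standing out in the last pictures.
- **Punch:** its body lies between the forks at cradle height, and it did not slip in the grip during the drive.
- **Arm:** it is upright, with its tab within about 5 mm of the board centre and its yaw within about 1° of the board's.
- **Surroundings:** the bystanders and the drift look unmoved by eye; I did not measure them. The gripper was clear of everything, about 15 cm above the tab.
- **Disagreement:** the scene and side cameras differed by about 5 mm on the press position. I used their average, which the wrist view of the bore confirmed to about 1.5 mm.

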